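Aim the beam selector, then open the shutter

TASK

With a fingertip, push the orange arm of the beam selector round until its red tip points at the middle of the detector with the green cap. Only once it is aimed, push the yellow knob of the light source's shutter lever from the red dot right over to its open stop at the green dot. Leave the detectors and the other loose things standing where they are.

Things in the scene. Friction and masses are not known exactly. Their poses are not given: they have to be found in the camera images.
- selector_axis (a point): point on the upright turning axis of the beam selector (fixed dark round foot 136 mm across, 14 mm high, with an aluminium column and a small mirror block on the hub, top 99 mm above the bench), at the arm's mid-height, 66.5 mm above the bench. It turns with the arm: its x axis points out along the arm to the red tip, z up
- selector_tip (a point): the red pointed end of the selector's orange arm, 144 mm from the axis. The arm is a level bar 14 mm wide, from 59 to 74 mm above the bench, free on both sides and below over all its length outside the foot; its straight side runs from the hub (24 mm radius) out to 130 mm from the axis
- selector_arm (a joint): angle of the selector's arm, rad; grows anticlockwise seen from above; stops at -1.25 and 1.25; 0 is the middle of the selector's travel. It turns with light friction (about 1.3 N at 100 mm from the axis) and stays where it is left
- det_green: post-mounted light detector: round dark foot 48 mm across and 14 mm high, thin steel post, black head 39 mm across, green cap on top and green band round the head; 94 mm high, loose, about 0.3 kg. Stands about 190 mm from the selector's axis. Origin: centre of its underside. The one to aim at
- det_blue: post-mounted light detector: round dark foot 48 mm across and 14 mm high, thin steel post, black head 39 mm across, blue cap on top and blue band round the head; 94 mm high, loose, about 0.3 kg. Stands about 190 mm from the selector's axis. Origin: centre of its underside. 
- det_yellow: post-mounted light detector: round dark foot 48 mm across and 14 mm high, thin steel post, black head 39 mm across, yellow cap on top and yellow band round the head; 94 mm high, loose, about 0.3 kg. Stands about 190 mm from the selector's axis. Origin: centre of its underside. 
- det_white: post-mounted light detector: round dark foot 48 mm across and 14 mm high, thin steel post, black head 39 mm across, white cap on top and white band round the head; 94 mm high, loose, about 0.3 kg. Stands about 190 mm from the selector's axis. Origin: centre of its underside. 
- shutter_lever (a joint): angle of the shutter lever on top of the light source, rad: 0 shut (lever at the red dot), 1.4 fully open (stop, lever at the green dot); opens anticlockwise seen from above. Light friction (about 1 N at the knob), stays where it is left
- lever_pivot (a point): point on the upright axis of the shutter lever, 78 mm above the bench. The light source is a fixed white box 130 x 110 mm and 50 mm high, which stands left or right of the selector; the pivot lies on its top
- lever_knob (a point): centre of the yellow upright round knob at the end of the shutter lever: 14 mm across, 28 mm high, from 64 to 92 mm above the bench, 52 mm from the pivot
- glue_bottle: small white glue bottle with nozzle, 32 mm across, 89 mm high, loose; origin: centre of its underside. Bystander
- lens_tube: black lens tube standing on end, 40 mm across, 45 mm high, loose; origin: centre of its underside. Bystander
- screwdriver: screwdriver lying on the bench, 170 mm long, about 30 mm high at most, loose; handle to its -x. Bystander
- carton: small cardboard carton 80 x 60 x 45 mm, loose; origin: centre of its underside. Bystander
- parts_tray: fixed blue parts tray 140 x 100 x 35 mm, on the other side of the selector from the light source; origin: centre of its underside. Bystander
Things that resemble listed ones, but are neither listed nor needed, are in the scene too. What is shaped like the part that bears shutter_lever but purple is not meant.

How it is judged:
By the outcome, as a careful person would: the job done as asked, in the order asked, and still so for the second after the job is handed in, with the robot touching nothing.
It also fails if it takes over 61 s, if anything falls off the work surface, if the arm or the gripper's body presses on something with over 40 N, if the wrist force passes 120 N, or if a joint passes its speed limit or range.

ROBOT

A 6-joint arm with a two-finger parallel gripper is mounted at the origin on the work surface. World frame = base frame: x ahead of the robot, y to its left, z up, the work surface at z = 0. Lengths are in mm, angles in rad, forces in N, time in s.
With the tool pointing down it reaches from about 350 to 975 mm from the base axis. Payload 7.1 kg.
Tool frame: the origin (TCP) lies at the centre of the arm's flange, where the gripper is bolted on; the fingertips stand 182 mm ahead of it and the grasp point (between the pads) lies 163 mm ahead of it; z points along the fingers, y is the line along which they close (so a half turn about z gives the same grasp; the last joint's range is limited). The gripper opens to 88 mm and grips with 3 to 60 N. Pads are 20 mm wide; open, the fingers measure 115 mm over their backs; the gripper's body (75 mm by 178 mm) begins 61 mm behind the grasp point.
Start: joints at [-1.119, 0.423, 1.63, -0, 1.089, -0.019], TCP at [283.514, -556.98, 404.675] pointing down, gripper open.
Joint ranges: [-3, 3], [-0.9, 2.11], [0.09, 2.58], [-1.31, 4.45], [0.11, 2.69], [-2.54, 2.54]. Speed limits (rad/s): [2.39, 2.39, 3.01, 3.14, 3.14, 3.14].

INTERFACE

Orientations are given as a rotation vector (axis times angle).
In Python, from workcell import readout, get_image, ctrl gives the robot as it stands.
- The arm moves only by the tool step_arm, never from a script. Its argument "targets" is a list that holds one entry, the list of rows, each a list of 7 numbers: the shift along the world's x, y, z as a fraction of full scale, then the turn, a rotation vector about the world's x, y, z as a fraction of full scale, then the opening, from 0 (shut) to 1 (fully open). In form: [[[dx, dy, dz, wx, wy, wz, claw], ...]]. A call has exactly 5 rows; each row shifts and turns the commanded pose from where the row before left it; what a row does not reach is not made up. Full scale, the value 1, is 0.05 m for a shift and 4 degrees for a turn. A row lasts 1/8 s, in which the tool goes at most 62.5 mm and 10.7 degrees, less where a joint would pass 70% of its speed; a pose out of reach is approached as far as the arm can. A call with a number of a shift or a turn outside -1 to 1 is refused whole. A call with a gripper value outside its range is refused whole. The fingers move at their own pace and stop on an object; the grip force is fixed at half the most. Time passes only in rows, so rows that do not move let the fingers close, or fill a call up. It gives the time, the measured TCP pose, the force, the opening and the grip force at its end, in the units of the state.
- readout.get_obs(): the state, without advancing time (a new reading comes with each control period).
- get_image(name): name is "scene" or "top"; returns a dict with "pixels" (480x640x3 uint8, red, green, blue), "intrinsics" (3x3 intrinsics, pixels), "extrinsics" (4x4, takes a point from world to camera coordinates). Camera axes: x right, y down, z forward; pixel columns grow to the right and rows downward; lengths in mm; the calibration is good to about 2 mm. A picture is of the moment at which its call begins. There is no depth.
- ctrl.close_job(): hands the job in; it is judged then, once.
The state is a dict: "t": time; "qpos": joint angles; "qvel": joint speeds; "joint_torque": joint torques, N m; "ee_pos": TCP position; "orientation": TCP orientation; "ft_force": force on the tool from outside, world axes, zero at the start; "moment": the same for the moment, N m; "width": finger opening in mm; "grasp_force": force on a finger pad.
Only numpy, scipy, OpenCV 4.12 (cv2) and the standard library are available. Lean on these libraries where they do the work, as an engineer would, in place of code of your own. Each camera call takes 0.05 s, during which the arm holds its last target. There are 200 camera calls.

## Working session

There is one attempt and no reset: what is moved stays moved. The work goes in short steps, Python scripts to look and compute and a tool call to move; the robot and the scene stay as the last step left them, time stands still between calls to the robot, and variables do not carry over. Pictures are saved under pics/ and viewed, at most 10 in all, crops included, and the job is handed in when it is done.

Besides the shell and the picture viewer there is one more tool, called after "Request:" by a JSON object that holds its "method" and its "body", one argument or row to a line. step_arm: Moves the arm, as the interface text tells. Shift numbers are shares of 0.05 m and turn numbers shares of 4 degrees, none past 1 either way. Its arguments: {"type":"object","properties":{"targets":{"type":"array"}},"required":["targets"]}

```bash
mkdir -p pics
cat > h.py <<'E'
import numpy as np, cv2
from workcell import readout, get_image, ctrl
def snap(n,f):
    d=get_image(n); cv2.imwrite(f'pics/{f}.png',d['pixels'][:,:,::-1]); np.savez(f'pics/{f}.npz',**d); return d
def load(f): return np.load(f'pics/{f}.npz')
def ray(d,u,v,z):
    K,E=np.array(d['intrinsics']),np.array(d['extrinsics']); R,t=E[:3,:3],E[:3,3]
    c=-R.T@t; r=R.T@np.linalg.solve(K,[u,v,1.]); return c+r*(z-c[2])/r[2]
def proj(d,p):
    K,E=np.array(d['intrinsics']),np.array(d['extrinsics']); q=K@(E[:3,:3]@np.array(p,float)+E[:3,3]); return q[:2]/q[2]
E
python3 -c "
from h import *
for n in('top','scene'):
    d=snap(n,n+'0'); E=np.array(d['extrinsics']); print(n,-E[:3,:3].T@E[:3,3],d['intrinsics'])
o=readout.get_obs(); print(o['t'],o['ee_pos'],o['orientation'],o['width'])"
```

```text
top [ 293.50663999   51.21379958 1448.16393421] [[470.32965147   0.         315.05312285]
 [  0.         470.32965147 240.2603727 ]
 [  0.           0.           1.        ]]
scene [1047.51154012  717.08598619  736.11179691] [[446.3278234    0.         325.9305298 ]
 [  0.         446.3278234  237.25280609]
 [  0.           0.           1.        ]]
0.1 [ 283.41555019 -556.76363813  403.96392501] [-3.05356734e+00 -7.32485849e-01  4.83417205e-04] 87.92103781432438
```

View pics/top0.png

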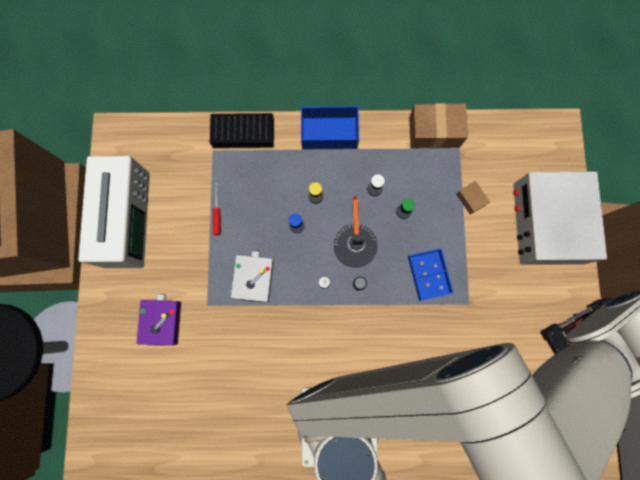

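View pics/scene0.png

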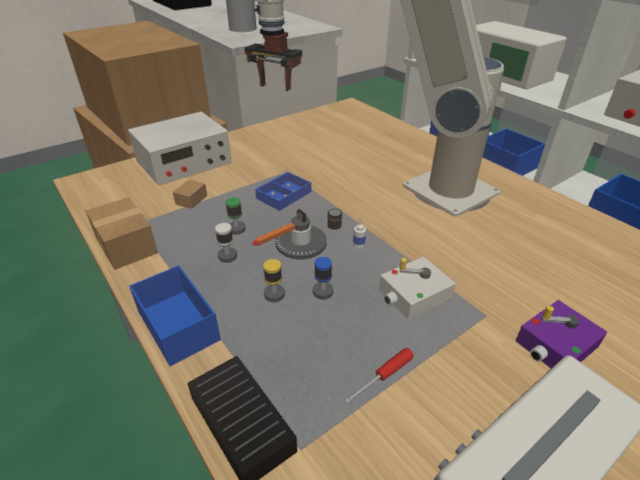

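Top view: selector at (356,245) with its orange arm up to a red tip at (355,198). The detectors are green (408,206), white (377,181), yellow (315,189) and blue (295,221). There are two lever boxes: white at (252,278) and purple at (158,322). The white one fits the description, since purple is excluded. Next I'll measure and take a confirming crop.

```bash
cat > meas.py <<'E'
from h import *
def blob(d,lo,hi,box):
    hsv=cv2.cvtColor(np.ascontiguousarray(d['pixels']),cv2.COLOR_RGB2HSV); x0,y0,x1,y1=box
    m=cv2.inRange(hsv,np.array(lo),np.array(hi)); k=np.zeros_like(m); k[y0:y1,x0:x1]=m[y0:y1,x0:x1]
    n,l,s,c=cv2.connectedComponentsWithStats(k)
    i=1+np.argmax(s[1:,4]); return c[i],s[i,4],np.argwhere(l==i)[:,::-1]
E
python3 - <<'E'
from meas import *
d=load('top0')
P=lambda n,c,z:print(n,np.round(c[0],1),c[1],np.round(ray(d,*c[0],z)[:2],1))
P('green',blob(d,(45,100,40),(80,255,255),(390,190,425,220)),94)
P('blue',blob(d,(105,120,60),(125,255,255),(280,205,310,235)),94)
P('yellow',blob(d,(20,120,100),(32,255,255),(300,175,330,205)),94)
P('white',blob(d,(0,0,170),(180,60,255),(365,170,390,195)),94)
P('knob',blob(d,(20,120,90),(32,255,255),(230,255,275,300)),92)
P('boxred',blob(d,(0,150,90),(8,255,255),(230,255,275,300)),52)
P('boxgreen',blob(d,(45,100,40),(85,255,255),(225,255,275,300)),52)
c=blob(d,(3,150,120),(16,255,255),(340,190,375,240)); P('orange',c,74)
vx,vy,x,y=cv2.fitLine(c[2].astype(np.float32),cv2.DIST_L2,0,.01,.01).ravel(); print(vx,vy,c[2].min(0),c[2].max(0))
P('redtip',blob(d,(0,150,90),(3,255,255),(345,190,365,210)),70)
P('redtip2',blob(d,(170,150,90),(180,255,255),(345,190,365,210)),70) if 0 else 0
a=cv2.resize(d['pixels'][245:310,220:285,::-1],(400,400),interpolation=cv2.INTER_CUBIC)
b=cv2.resize(d['pixels'][190:275,320:405,::-1],(400,400),interpolation=cv2.INTER_CUBIC)
e=load('scene0')
a2=cv2.resize(e['pixels'][250:325,365:465,::-1],(400,300),interpolation=cv2.INTER_CUBIC)
b2=cv2.resize(e['pixels'][195:270,240:340,::-1],(400,300),interpolation=cv2.INTER_CUBIC)
cv2.imwrite('pics/crop1.png',np.vstack([cv2.resize(np.hstack([a,b]),(600,300)),cv2.resize(np.hstack([a2,b2]),(600,225))]))
E
```

```text
green [407.9 204.8] 139 [ 638.  -208.6]
blue [295. 220.] 151 [594.  125.1]
yellow [315.  188.6] 130 [689.6  65.8]
white [377.5 180.1] 137 [ 714.5 -121.1]
knob [261.6 270.6] 13 [444.8 221.4]
boxred [267.  268.3] 7 [456.2 210.4]
boxgreen [238.  265.5] 8 [464.9 297.4]
orange [355.3 216.4] 154 [608.5 -54.2]
0.05051151 0.9987235 [353 199] [358 233]
redtip [354.7 197.7] 3 [667.3 -53.7]
```

View pics/crop1.png

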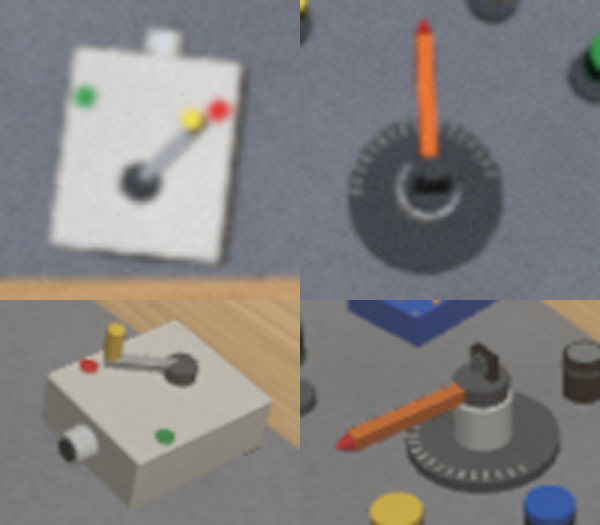

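The crop confirms it: a white box with the yellow knob by the red dot (crop (190,120)), pivot at (140,182) and green dot at (85,97). The purple box is the decoy.

Run:
```python
from meas import *
from scipy.optimize import least_squares
d=load('top0'); e=load('scene0')
foot=blob(d,(0,0,0),(180,255,85),(325,215,390,275)); (cx,cy),r=cv2.minEnclosingCircle(foot[2].astype(np.float32)); print('foot',cx,cy,r,foot[0],ray(d,cx,cy,14))
D=np.array([[638,-208.6],[594,125.1],[689.6,65.8],[714.5,-121.1]])
s=least_squares(lambda p:np.hypot(*(D-p).T)-190,[530,-50]); print('axis from dets',s.x,s.fun)
for n,u,v,z in(('pivot',250.3,284.4,82),): print(n,ray(d,u,v,z)[:2])
# scene checks
for n,p in(('green',(638,-208.6,94)),('knob',(444.8,221.4,92)),('tip',(667.3,-53.7,66.5)),('foot',(*s.x,14)),('foot99',(*s.x,99))): print(n,np.round(proj(e,p),1),np.round(proj(d,p),1))
g=blob(e,(45,100,40),(80,255,255),(220,190,250,225));k=blob(e,(18,120,90),(32,255,255),(390,250,415,280));print(g[0],g[2].min(0),g[2].max(0),k[0],k[2].min(0),k[2].max(0))
# other obstacles
for n,u,v,z in(('glue',324,282.5,89),('lens',360,283,45)): print(n,ray(d,u,v,z)[:2])
for q in((410,256),(441,249),(451,291),(421,300)): print('tray',ray(d,*q,35)[:2])
```

```text
foot 355.03570556640625 247.0 21.05957794189453 [355.41551247 248.1588181 ] [525.40929844 -56.29896882  14.        ]
axis from dets [536.70975173 -51.61047145] [-3.17006003 -4.23465536  2.77096987  0.88783869]
pivot [405.8362426  254.89169574]
green [233.5 201. ] [407.9 204.8]
knob [403.  258.5] [261.6 270.6]
tip [254.6 242.8] [354.6 198. ]
foot [300.2 240.5] [353.5 243.4]
foot99 [299.4 213.8] [355.5 238.5]
[232.61290323 201.56989247] [226 198] [239 206] [402.68965517 263.46551724] [400 258] [406 269]
glue [409.87512536  40.74102872]
lens [411.71206741 -66.80213363]
tray [ 493.59469553 -220.41526866]
tray [ 514.56911704 -315.0076786 ]
tray [ 387.58053614 -338.46559807]
tray [ 361.23722975 -248.03332765]
```

Request:
{"method": "step_arm", "body": {
  "targets": [
    [[0.46,0.72,0,0,0,1,0],[0.46,0.72,0,0,0,1,0],[0.46,0.72,0,0,0,0,0],[0.46,0.72,0,0,0,0,0],[0.46,0.72,0,0,0,0,0]]
  ]
}}

```text
t: 0.72
ee_pos: [399.0, -375.7, 404.4]
orientation: [-2.996, -0.944, 0.0]
ft_force: [-0.1, 0.1, 0.2]
width: 41.7
grasp_force: 0.0
```

Request:
{"method": "step_arm", "body": {
  "targets": [
    [[0.46,0.72,0,0,0,0,0],[0.46,0.72,0,0,0,0,0],[0.46,0.72,0,0,0,0,0],[0.46,0.72,0,0,0,0,0],[0.46,0.72,0,0,0,0,0]]
  ]
}}

```text
t: 1.35
ee_pos: [514.0, -195.7, 404.4]
orientation: [-2.996, -0.944, 0.001]
ft_force: [-0.0, -0.3, 0.6]
width: 0.6
grasp_force: 0.0
```

Request:
{"method": "step_arm", "body": {
  "targets": [
    [[0.46,0.72,0,0,0,0,0],[0.46,0.72,0,0,0,0,0],[0.46,0.72,0,0,0,0,0],[0.46,0.72,0,0,0,0,0],[0.46,0.72,0,0,0,0,0]]
  ]
}}

```text
t: 1.98
ee_pos: [629.0, -15.7, 404.3]
orientation: [-2.996, -0.944, 0.001]
ft_force: [0.5, 0.1, 0.3]
width: 0.7
grasp_force: 0.0
```

Request:
{"method": "step_arm", "body": {
  "targets": [
    [[0,0,-0.86,0,0,0,0],[0,0,-0.86,0,0,0,0],[0,0,-0.86,0,0,0,0],[0,0,-0.86,0,0,0,0],[0,0,0,0,0,0,0]]
  ]
}}

```text
t: 2.6
ee_pos: [626.8, -16.9, 229.2]
orientation: [-2.994, -0.943, 0.011]
ft_force: [-0.9, 0.0, 0.3]
width: 0.7
grasp_force: 0.0
```

Request:
{"method": "step_arm", "body": {
  "targets": [
    [[-0.04,-0.21,0,0,0,0,0],[-0.04,-0.21,0,0,0,0,0],[-0.04,-0.21,0,0,0,0,0],[-0.04,-0.21,0,0,0,0,0],[-0.04,-0.21,0,0,0,0,0]]
  ]
}}

```text
t: 3.22
ee_pos: [618.4, -70.3, 233.3]
orientation: [2.996, 0.944, 0.001]
ft_force: [0.7, 2.4, 1.9]
width: 0.5
grasp_force: 1.1
```

Request:
{"method": "step_arm", "body": {
  "targets": [
    [[-0.04,-0.21,0,0,0,0,0],[-0.04,-0.21,0,0,0,0,0],[-0.04,-0.21,0,0,0,0,0],[-0.04,-0.2,0,0,0,0,0],[-0.04,-0.1,0,0,0,0,0]]
  ]
}}

```text
t: 3.85
ee_pos: [608.4, -116.8, 232.6]
orientation: [2.997, 0.943, 0.0]
ft_force: [1.1, 1.2, 0.0]
width: 0.3
grasp_force: 0.7
```

Run:
```python
from h import *
d=snap('top','top1'); e=snap('scene','scene1')
a=cv2.resize(d['pixels'][160:280,320:440,::-1],(400,400),interpolation=cv2.INTER_CUBIC)
b=cv2.resize(e['pixels'][150:270,200:320,::-1],(400,400),interpolation=cv2.INTER_CUBIC)
cv2.imwrite('pics/crop2.png',np.hstack([a,b]))
```

```text
(no output)
```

View pics/crop2.png

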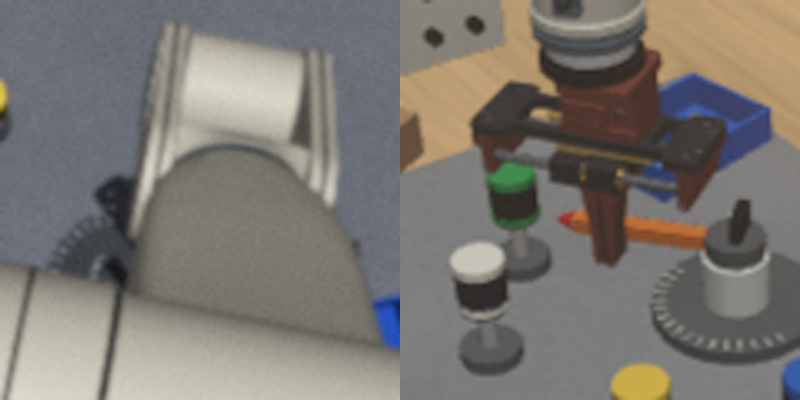

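Scene crop: the red tip is at about (250,215) and the finger is on the arm. The tip is a little short of the green detector at (233,201). I'll measure it in the scene view.

Run:
```python
from meas import *
L=[]
for f,box in(('scene0',(245,215,310,250)),('scene1',(244,205,310,230)),('top0',(340,190,375,240))):
    d=load(f)
    o=blob(d,(4,120,80),(18,255,255),box); hsv=cv2.cvtColor(d['pixels'],cv2.COLOR_RGB2HSV)
    r=[blob(d,lo,hi,box) for lo,hi in(((0,140,60),(3,255,255)),((172,120,60),(180,255,255))) if cv2.inRange(hsv[box[1]:box[3],box[0]:box[2]],np.array(lo),np.array(hi)).any()]
    pts=np.vstack([x[2] for x in r]); 
    print(f,'red',pts.mean(0),pts.min(0),pts.max(0),'->',ray(d,*pts.mean(0),66.5)[:2], 'orange n',o[1])
    # full-arm silhouette line: world points at mid height
    w=np.array([ray(d,*p,66.5 if 'scene' in f else 72)[:2] for p in o[2]],np.float32)
    vx,vy,x,y=cv2.fitLine(w,cv2.DIST_HUBER,0,.01,.01).ravel(); print('  line dir deg',np.degrees(np.arctan(vy/vx)),'pt',x,y)
# foot ellipse in scene0: dark foot edge; column hub top
e=load('scene0'); d=load('top0')
for q in ((300.3,228),): print('foot guess',ray(e,*q,14)[:2])
for ax in((530,-58),(534,-55)): print(ax,[np.round(proj(e,(*ax,z)),1) for z in(14,66.5,99)],np.round(proj(d,(*ax,14)),1))
f=blob(d,(0,0,0),(180,255,95),(325,215,390,275)); el=cv2.fitEllipse(cv2.convexHull(f[2])); print(el, ray(d,*el[0],14)[:2])
```

```text
scene0 red [255.17647059 241.94117647] [253 240] [257 244] -> [664.41218546 -55.80547577] orange n 283
  line dir deg 2.9248333 pt 606.0421 -56.228546
scene1 red [249.375 215.25 ] [248 214] [250 217] -> [ 619.56061303 -162.866459  ] orange n 162
  line dir deg -54.84802 pt 568.0393 -102.15304
top0 red [354.71428571 197.14285714] [354 196] [356 198] -> [669.9119585  -54.13133454] orange n 176
  line dir deg 1.2592874 pt 608.74365 -54.819405
foot guess [505.12788468 -96.7555742 ]
(530, -58) [array([300.9, 238.4]), array([300.4, 222.2]), array([300.1, 211.7])] [355.6 245.5]
(534, -55) [array([300.3, 239.5]), array([299.8, 223.3]), array([299.5, 212.8])] [354.6 244.3]
((355.1529541015625, 245.8726806640625), (42.28620529174805, 42.98955154418945), 84.02687072753906) [528.93250106 -56.72374908]
```

Request:
{"method": "step_arm", "body": {
  "targets": [
    [[-0.03,-0.024,0,0,0,0,0],[-0.03,-0.024,0,0,0,0,0],[-0.03,-0.024,0,0,0,0,0],[-0.015,-0.012,0,0,0,0,0],[0,0,0,0,0,0,0]]
  ]
}}

```text
t: 4.58
ee_pos: [603.3, -120.2, 232.8]
orientation: [2.996, 0.944, 0.0]
ft_force: [1.7, -0.3, -0.1]
width: 0.6
grasp_force: 0.6
```

Request:
{"method": "step_arm", "body": {
  "targets": [
    [[0.4,0.3,0,0,0,0,0],[0.4,0.5,0.3,0,0,0,0],[0,1,0.8,0,0,0,0],[-0.2,1,0.8,0,0,0,0],[-0.4,1,0.5,0,0,0,0]]
  ]
}}

```text
t: 5.2
ee_pos: [613.5, 68.3, 351.9]
orientation: [2.996, 0.943, 0.002]
ft_force: [0.9, 1.0, 0.8]
width: 0.7
grasp_force: 0.0
```

Request:
{"method": "step_arm", "body": {
  "targets": [
    [[-0.4,1,0,0,0,0,0],[-0.4,1,0,0,0,0,0],[-0.4,0.8,0,0,0,0,0],[-0.4,0.6,0,0,0,0,0],[0,0,0,0,0,0,0]]
  ]
}}

```text
t: 5.82
ee_pos: [532.0, 238.4, 350.0]
orientation: [2.995, 0.949, -0.003]
ft_force: [0.3, -0.1, 0.2]
width: 0.2
grasp_force: 0.0
```

Run:
```python
from h import *
d=snap('top','top2'); e=snap('scene','scene2')
a=cv2.resize(d['pixels'][170:290,320:440,::-1],(400,400),interpolation=cv2.INTER_CUBIC)
b=cv2.resize(e['pixels'][150:270,220:340,::-1],(400,400),interpolation=cv2.INTER_CUBIC)
cv2.imwrite('pics/crop3.png',np.hstack([a,b]))
```

```text
(no output)
```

View pics/crop3.png

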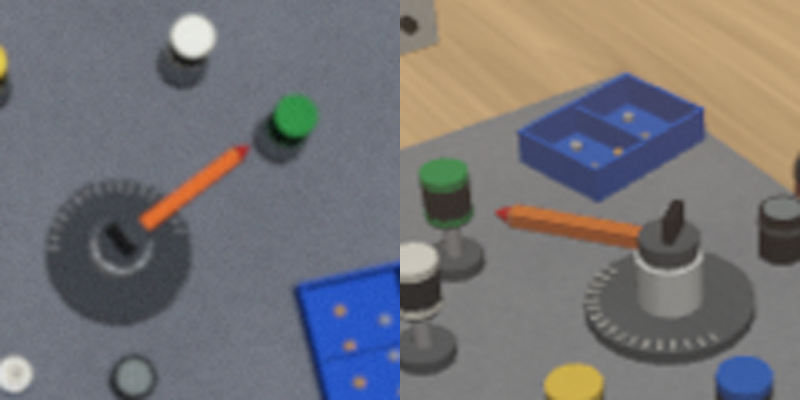

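The top view is clear now: the red tip is at about (393,215), aimed close to the green cap at (408,205). I'll compute the aim error.

Run:
```python
from meas import *
d=load('top2'); e=load('scene2')
def arm(d,box,z,sc=False):
    o=blob(d,(0,130,70),(18,255,255),box)
    w=np.array([ray(d,*p,z)[:2] for p in o[2]],np.float32); vx,vy,x,y=cv2.fitLine(w,cv2.DIST_HUBER,0,.01,.01).ravel(); s=np.sign(vx)
    return np.array([x,y]),np.array([vx,vy])*s
p1,v1=arm(d,(360,205,400,242),74); p0,v0=arm(load('top0'),(340,190,375,238),74)
ps,vs=arm(e,(245,208,293,226),66.5)
ang=lambda v:np.degrees(np.arctan2(v[1],v[0]))
t=np.linalg.solve(np.c_[v0,-v1],p1-p0); ax=p0+t[0]*v0
print('angles',ang(v0),ang(v1),ang(vs),'axis by intersection',ax,'pts',p0,p1,ps)
g=ray(d,*blob(d,(45,100,40),(80,255,255),(390,190,425,220))[0],94)[:2]
f=blob(d,(0,0,0),(180,255,95),(325,215,385,272)); el=cv2.fitEllipse(cv2.convexHull(f[2])); A=ray(d,*el[0],14)[:2]
print('green',g,'foot',A,el[1],'target',ang(g-A),ang(g-ax),'from pt',ang(g-p1),ang(g-ps),'axis->pt',ang(p1-A))
```

```text
angles 1.2844112 -53.163857 -54.546764 axis by intersection [531.5999   -56.252655] pts [610.2811  -54.48855] [ 578.7188  -119.15503] [ 579.9182  -123.82897]
green [ 637.98910829 -208.92330352] foot [529.86301712 -56.5121625 ] (43.098575592041016, 43.37693405151367) target -54.64670312391936 -55.12912300847499 from pt -56.564859276398316 -55.68921324106956 axis->pt -52.04897778497339
```

The aim is about 1.6° short (arm −53.2°, target −54.9°). I'll go back the way I came and nudge it about 2.7 mm further.

Request:
{"method": "step_arm", "body": {
  "targets": [
    [[0.4,-0.6,0,0,0,0,0],[0.4,-0.8,0,0,0,0,0],[0.4,-1,0,0,0,0,0],[0.4,-1,0,0,0,0,0],[0.4,-1,-0.5,0,0,0,0]]
  ]
}}

```text
t: 6.55
ee_pos: [635.2, 13.5, 326.9]
orientation: [2.996, 0.941, 0.006]
ft_force: [0.4, 0.1, 0.2]
width: 0.4
grasp_force: 0.0
```

Request:
{"method": "step_arm", "body": {
  "targets": [
    [[0.2,-1,-0.8,0,0,0,0],[0,-1,-0.8,0,0,0,0],[-0.4,-0.5,-0.3,0,0,0,0],[-0.2,-0.15,0,0,0,0,0],[0,0,0,0,0,0,0]]
  ]
}}

```text
t: 7.18
ee_pos: [613.1, -113.5, 233.4]
orientation: [2.997, 0.941, 0.001]
ft_force: [0.8, -0.3, -0.2]
width: 0.4
grasp_force: 0.0
```

Request:
{"method": "step_arm", "body": {
  "targets": [
    [[0,0,0,0,0,0,0],[-0.05,-0.04,0,0,0,0,0],[-0.05,-0.04,0,0,0,0,0],[-0.05,-0.03,0,0,0,0,0],[0,0,0,0,0,0,0]]
  ]
}}

```text
t: 7.8
ee_pos: [605.6, -118.2, 232.7]
orientation: [-2.996, -0.944, 0.0]
ft_force: [0.0, -0.7, 0.1]
width: 0.1
grasp_force: 0.0
```

Request:
{"method": "step_arm", "body": {
  "targets": [
    [[-0.022,-0.017,0,0,0,0,0],[-0.022,-0.017,0,0,0,0,0],[-0.022,-0.017,0,0,0,0,0],[-0.022,-0.017,0,0,0,0,0],[0,0,0,0,0,0,0]]
  ]
}}

```text
t: 8.43
ee_pos: [601.3, -121.7, 232.7]
orientation: [2.996, 0.944, 0.0]
ft_force: [1.1, -0.0, -0.2]
width: 0.4
grasp_force: 0.3
```

Request:
{"method": "step_arm", "body": {
  "targets": [
    [[0.4,0.3,0,0,0,0,0],[0.4,0.5,0.3,0,0,0,0],[0,1,0.8,0,0,0,0],[-0.2,1,0.8,0,0,0,0],[-0.4,1,0.5,0,0,0,0]]
  ]
}}

```text
t: 9.05
ee_pos: [611.9, 66.8, 352.2]
orientation: [2.996, 0.943, 0.004]
ft_force: [0.6, 0.6, -0.3]
width: 0.7
grasp_force: 0.0
```

Request:
{"method": "step_arm", "body": {
  "targets": [
    [[-0.4,1,0,0,0,0,0],[-0.4,1,0,0,0,0,0],[-0.4,0.8,0,0,0,0,0],[-0.4,0.6,0,0,0,0,0],[0,0,0,0,0,0,0]]
  ]
}}

```text
t: 9.68
ee_pos: [530.4, 237.1, 350.3]
orientation: [2.995, 0.949, -0.001]
ft_force: [0.0, 0.4, 0.3]
width: 0.3
grasp_force: 0.0
```

Run:
```python
from meas import *
d=snap('top','top3'); e=snap('scene','scene3')
ang=lambda v:np.degrees(np.arctan2(v[1],v[0]))
def arm(d,box,z):
    o=blob(d,(0,130,70),(18,255,255),box)
    w=np.array([ray(d,*p,z)[:2] for p in o[2]],np.float32); vx,vy,x,y=cv2.fitLine(w,cv2.DIST_HUBER,0,.01,.01).ravel(); s=np.sign(vx)
    return np.array([x,y]),np.array([vx,vy])*s
A=np.array([530.5,-56.4])
for q,b,z in((d,(360,205,400,242),74),(e,(245,205,293,226),66.5)):
    p,v=arm(q,b,z); print('arm',ang(v),p,ang(p-A))
g=ray(d,*blob(d,(45,100,40),(80,255,255),(390,190,425,220))[0],94)[:2]; print('green',g,ang(g-A))
o=readout.get_obs(); print(o['t'],o['ee_pos'])
```

```text
arm -54.40453 [ 577.591   -120.50363] -53.69872013665061
arm -56.35229 [ 578.23596 -124.95713] -55.150712496324644
green [ 638.09948808 -209.0351197 ] -54.81823745361899
9.775 [531.7549272  235.36572534 350.37838797]
```

The aim agrees within the measurement error: −54.1° (top) and −55.7° (scene), mean about −54.9°, against a target of −54.8°. Now the lever.

Request:
{"method": "step_arm", "body": {
  "targets": [
    [[-0.53,-0.19,0,0,0,1,0],[-0.53,-0.19,0,0,0,1,0],[-0.53,-0.19,0,0,0,1,0],[-0.53,-0.19,0,0,0,0.5,0],[0,0,0,0,0,0,0]]
  ]
}}

```text
t: 10.4
ee_pos: [425.1, 196.0, 350.3]
orientation: [2.86, 1.3, -0.002]
ft_force: [-0.3, 0.8, -0.7]
width: 0.3
grasp_force: 0.0
```

Request:
{"method": "step_arm", "body": {
  "targets": [
    [[0,0,-0.6,0,0,0,0],[0,0,-0.6,0,0,0,0],[0,0,-0.6,0,0,0,0],[0,0,-0.24,0,0,0,0],[0,0,0,0,0,0,0]]
  ]
}}

```text
t: 11.02
ee_pos: [426.4, 197.3, 247.8]
orientation: [2.86, 1.301, -0.002]
ft_force: [-0.6, -0.4, -0.6]
width: 0.3
grasp_force: 0.0
```

Run:
```python
from h import *
e=snap('scene','scene4'); o=readout.get_obs(); print(o['t'],o['ee_pos'],o['orientation'],o['qpos'],o['ft_force'])
cv2.imwrite('pics/crop4.png',cv2.resize(e['pixels'][200:330,350:490,::-1],(560,520),interpolation=cv2.INTER_CUBIC))
c=np.array([405.8,254.9]); p=np.array(o['ee_pos'][:2])
for a in np.arange(-40.7,40,8.02):
    r=np.radians(a); q=c+52*np.array([np.cos(r),np.sin(r)])-17*np.array([-np.sin(r),np.cos(r)]); print(round(a,1),q.round(1),((q-p)/50).round(3)); p=q
```

```text
11.075 [426.51463528 197.43961328 248.51078201] [2.85941854e+00 1.30120186e+00 4.99475197e-04] [ 4.08226348e-01  4.63399238e-01  2.05947471e+00 -4.55329636e-05
  6.18400172e-01  1.12495505e+00] [-0.11224655 -0.07016972 -0.58937875]
-40.7 [434.1 208.1] [0.152 0.213]
-32.7 [440.4 212.5] [0.125 0.088]
-24.7 [446.  217.8] [0.112 0.105]
-16.6 [450.8 223.7] [0.096 0.119]
-8.6 [454.7 230.3] [0.078 0.132]
-0.6 [457.6 237.4] [0.059 0.141]
7.4 [459.6 244.8] [0.039 0.148]
15.4 [460.4 252.4] [0.018 0.152]
23.5 [460.3 260. ] [-0.004  0.153]
31.5 [459.  267.6] [-0.025  0.151]
39.5 [456.7 274.9] [-0.046  0.146]
```

View pics/crop4.png

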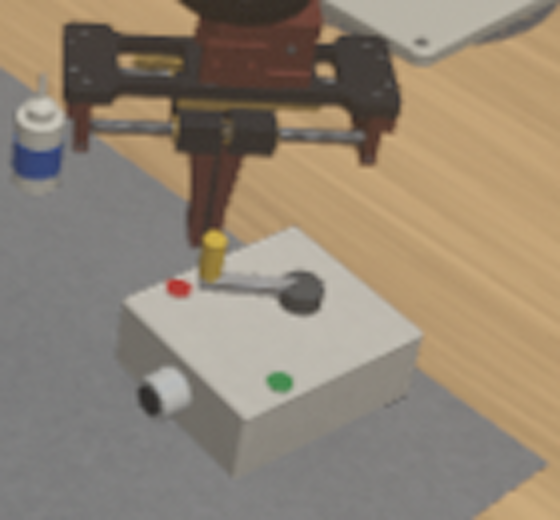

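The finger stands behind the knob (knob at crop (213,255), red dot at (178,288)). I'll push round the arc, turning the tool with it.

Request:
{"method": "step_arm", "body": {
  "targets": [
    [[0.08,0.11,0,0,0,0,0],[0.07,0.1,0,0,0,0,0],[0.06,0.045,0,0,0,1,0],[0.06,0.045,0,0,0,1,0],[0.056,0.052,0,0,0,1,0]]
  ]
}}

```text
t: 11.7
ee_pos: [442.5, 215.4, 248.9]
orientation: [2.705, 1.597, 0.002]
ft_force: [0.4, -1.2, 0.1]
width: 0.5
grasp_force: 0.8
```

Request:
{"method": "step_arm", "body": {
  "targets": [
    [[0.056,0.053,0,0,0,1,0],[0.05,0.06,0,0,0,1,0],[0.046,0.06,0,0,0,1,0],[0.04,0.066,0,0,0,1,0],[0.038,0.066,0,0,0,1,0]]
  ]
}}

```text
t: 12.32
ee_pos: [454.1, 230.8, 249.0]
orientation: [2.386, 2.043, 0.002]
ft_force: [1.8, -2.1, 0.4]
width: 0.2
grasp_force: 0.7
```

Request:
{"method": "step_arm", "body": {
  "targets": [
    [[0.03,0.07,0,0,0,1,0],[0.03,0.07,0,0,0,1,0],[0.02,0.074,0,0,0,1,0],[0.02,0.074,0,0,0,1,0],[0.01,0.076,0,0,0,1,0]]
  ]
}}

```text
t: 12.95
ee_pos: [459.7, 249.1, 249.1]
orientation: [1.995, 2.425, 0.003]
ft_force: [0.7, -1.3, 0.6]
width: 0.3
grasp_force: 0.7
```

Request:
{"method": "step_arm", "body": {
  "targets": [
    [[0.008,0.076,0,0,0,1,0],[0,0.076,0,0,0,1,0],[-0.004,0.076,0,0,0,1,0],[-0.012,0.076,0,0,0,1,0],[-0.013,0.076,0,0,0,1,0]]
  ]
}}

```text
t: 13.58
ee_pos: [458.7, 268.2, 249.1]
orientation: [1.543, 2.735, 0.003]
ft_force: [1.1, -0.6, -0.1]
width: 0.1
grasp_force: 0.7
```

Now to the stop, slowly, watching the force.

Request:
{"method": "step_arm", "body": {
  "targets": [
    [[-0.02,0.073,0,0,0,1,0],[-0.02,0.073,0,0,0,0.5,0],[-0.01,0.02,0,0,0,0,0],[-0.01,0.02,0,0,0,0,0],[0,0,0,0,0,0,0]]
  ]
}}

```text
t: 14.2
ee_pos: [457.5, 273.7, 249.2]
orientation: [1.396, 2.807, -0.005]
ft_force: [17.9, -32.6, 1.9]
width: 0.4
grasp_force: 18.5
```

Request:
{"method": "step_arm", "body": {
  "targets": [
    [[0.2,-0.25,0,0,0,0,0],[0.2,-0.25,0,0,0,0,0],[0,0,0.8,0,0,0,0],[0,0,0.9,0,0,0,0],[0,0,0.9,0,0,0,0]]
  ]
}}

```text
t: 14.82
ee_pos: [475.1, 251.8, 379.9]
orientation: [-1.402, -2.811, -0.0]
ft_force: [0.2, -0.1, -0.6]
width: 0.4
grasp_force: 0.0
```

Request:
{"method": "step_arm", "body": {
  "targets": [
    [[0,-0.8,0.5,0,0,0,0],[0,-1,0,0,0,0,0],[0,-1,0,0,0,0,0],[0,-0.6,0,0,0,0,0],[0,0,0,0,0,0,0]]
  ]
}}

```text
t: 15.45
ee_pos: [475.1, 80.5, 403.7]
orientation: [1.406, 2.809, 0.001]
ft_force: [0.6, 0.4, -0.5]
width: 0.7
grasp_force: 0.0
```

Run:
```python
from meas import *
e=snap('scene','scene5'); d=snap('top','top5'); o=readout.get_obs(); print(o['t'],o['ee_pos'],o['ft_force'])
a=cv2.resize(e['pixels'][150:330,210:480,::-1],(720,480),interpolation=cv2.INTER_CUBIC); cv2.imwrite('pics/crop5.png',a)
try:
    k=blob(e,(18,120,90),(32,255,255),(390,240,470,310)); q=ray(e,*k[0],78)[:2]; v=q-np.array([405.8,254.9]); print('knob',k[0],q,np.degrees(np.arctan2(v[1],v[0])),np.hypot(*v))
    k=blob(d,(20,120,90),(32,255,255),(225,250,275,300)); q=ray(d,*k[0],92)[:2]; v=q-np.array([405.8,254.9]); print('knob top',q,np.degrees(np.arctan2(v[1],v[0])),np.hypot(*v))
except Exception as x: print(x)
```

```text
15.55 [475.20022902  82.08110327 403.59540844] [-0.01778223  0.90221538  0.18709795]
knob [422.63076923 280.46153846] [449.98961838 287.96669489] 36.80717935414134 55.19174470169693
knob top [451.55504892 287.61781216] 35.56721415452328 56.24926429933293
```

View pics/crop5.png

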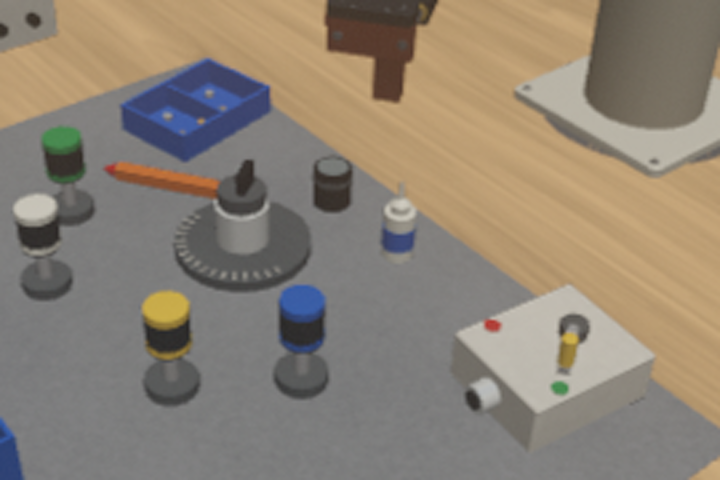

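The lever is at the green-dot stop: the knob moved through a 66.5 mm chord against 67.0 mm for full travel, and the force rose sharply at the end. The selector still aims at the green detector, everything else stands where it was, and the robot touches nothing.

```bash
python3 -c "
from workcell import ctrl
print(ctrl.close_job())"
```

```text
the job is handed in; nothing more can be done
None
```

The job is handed in: the selector's red tip aims at the green detector to within about 1° by my measurements, and the shutter lever was then pushed to its open stop at the green dot, with nothing else disturbed.

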